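Load the sloping matchbox rail and bolt it

ROBOT

A 6-joint arm with a two-finger parallel gripper is mounted at the origin on a cart in front of the work surface, level with it; the furniture and walls round the work are solid. World frame = base frame: x ahead of the robot, y to its left, z up, the work surface at z = 0. Lengths are in m, angles in rad, forces in N, time in s.
With the tool pointing down it reaches from about 0.425 to 0.95 m from the base axis. Payload 3.5 kg.
Tool frame: the origin (TCP) lies midway between the tips of the shut fingers; the grasp point (between the pads) lies 19 mm behind it; x points along the fingers, y is the direction in which the jaws open and shut, and the axes are right-handed (so a half turn about x gives the same grasp; the last joint's range is limited). The gripper opens to 85 mm and grips with 20 to 120 N. Pads are 22 mm wide; open, the fingers measure 114 mm over their backs; the gripper's body (76 mm by 85 mm) begins 54 mm behind the grasp point. The pads swing forward as they close: fully open they stand 13 mm farther back than shut.
Start: joints at [0.993, 0.286, 1.577, -0, 1.279, -0.15], TCP at [0.28, 0.614, 0.231] pointing down, gripper open.
Joint ranges: [-2.77, 2.77], [-0.9, 2.22], [0.21, 2.48], [-1.53, 4.67], [0.24, 2.81], [-2.84, 2.84]. Speed limits (rad/s): [2.79, 2.79, 3.14, 3.14, 3.14, 3.14].

INTERFACE

Orientations are given as a unit quaternion [x, y, z, w].
In Python, from plant import sensors, optics, ctrl gives the robot as it stands.
- The arm moves only by the tool arm_command, never from a script. Its argument "increments" is a list that holds one entry, the list of rows, each a list of 4 numbers: the shift along the tool's x, y, z in cm, then the turn about the tool's x in rad. A call has 1 to 20 rows; each row shifts and turns the commanded pose from where the row before left it, along the tool's axes as they then stand; what a row does not reach is not made up. A row lasts 1/8 s, in which the tool goes at most 62.5 mm and 10.7 degrees, less where a joint would pass 70% of its speed; a pose out of reach is approached as far as the arm can. A call with a gripper value outside its range is refused whole. "grip" is the finger opening in cm, from 0 to 8.54, set as the call begins (left out, the last holds). The fingers move at their own pace and stop on an object; "grip_force" is the grip in N (left out, the last holds). Time passes only in rows, so rows that do not move let the fingers close. It gives the time, the measured TCP pose, the force and the opening at its end, in the units of the state.
- sensors.get_state(): the state, without advancing time (a new reading comes with each control period).
- optics.read_camera(name): name is "scene" or "side" or "wrist"; returns the picture (480x640x3 uint8, blue, green, red); there is no depth.
- optics.camera_model(name): a dict with "camera_matrix" (3x3 intrinsics, pixels), "world_from_camera" (4x4, takes a point from camera to world coordinates); the wrist camera has in their place "mount" (4x4, takes a point from camera to tool coordinates, whose origin is the TCP and whose axes are the tool frame's). Camera axes: x right, y up, looking along -z (the intrinsics and any distortion apply to the point x, -y, -z); pixel columns grow to the right and rows downward; lengths in m; the calibration is good to about 2 mm. A picture is of the moment at which its call begins: read the wrist's pose just before it. camera_model takes no time and is no camera call.
- ctrl.sign_off(): hands the job in, once; it reports no verdict.
Trained networks look in the newest picture that a camera, given by its name, has taken for a name from the list of things; names that differ only in an ending like _2 or _b are one class to them, and where a whole thing is asked for, a point or a joint stands for the part that bears it (a point fixed in the world has none). Each returns a list of dicts, best first, with "conf" (0 to 1); they miss things now and then, are a little off and sometimes report something else, mostly with a low value. They report only what shows in the picture. A call takes as long as a camera call.
- optics.boxes_of(camera, query): "at" ([row, column] in pixels, amid what is visible of it).
- optics.place_of(camera, query): "at" ([row, column] in pixels: a listed point, or the origin of a listed thing).
The state is a dict: "time": time; "qpos": joint angles; "dq": joint speeds; "joint_efforts": joint torques, N m; "eef_pos": TCP position; "tcp_rot": TCP orientation; "contact_force": force on the tool from outside, world axes, zero at the start; "wrist_torque": the same for the moment, N m; "opening": opening from 0.0 (shut) to 1.0 (fully open).
Only numpy, scipy, OpenCV 4.12 (cv2) and the standard library are available. Lean on these libraries where they do the work, as an engineer would, in place of code of your own. Each camera call takes 0.05 s, during which the arm holds its last target.

TASK

Load both matchboxes from the worktop into the sloping metal rail by the hob: lay each on the open loading tray at its low end and push it up through the mouth, red-sealed end trailing so that both red ends face the mouth, until the two boxes touch and the first is home against the closed upper end. Then, with its handle still up, slide the small bolt right across the mouth behind them and fold its handle down into the notch. Leave the tea light, spoon, fork, salt shaker, cup and tin where they stand.

Things in the scene. Friction and masses are not known exactly. Their poses are not given: they have to be found in the camera images.
- rail: Fixed sloping aluminium rail. Origin: middle of its mouth, on the channel's floor, 29 mm over the worktop. Own x runs up the rail, the way boxes are pushed (0.21 rad above level), y across it to the left looking up, z square to the floor. The channel is 40.4 mm wide; at x 0 to 22 mm only 6 mm high walls, open above, with 20 mm high bolt collars (x 0 to 16) outside the walls.
- tray_mid (a point): Middle of the loading tray: flat sloping plate in the rail's floor plane and axes, 100 mm wide, from rail x -86 mm to the mouth. Two 6 mm high flared guides on it narrow from 63 mm apart at x -28 to the 40.4 mm channel at x 0. Boxes stay put on the slope; they do not slide by themselves.
- rail_end (a point): Inner face of the closed upper end, on the floor (rail x 127 mm). From rail x 22 to here the rail is a tube, 20 mm high inside; its two roof lips (top at z 23) leave a 16 mm slot. With both boxes home their centres are at rail x 43 and 99 mm, and the rear box's back face at x 15, just past the bolt.
- box_a_mid (a point): Centre of matchbox A (half-way up): a green and brown closed matchbox 37 wide (own x), 56 long (own y) and 16 mm high (own z), about 30 g, lying flat, with a red paper seal over its +y end. Safe to grip across the 37 mm width.
- box_a_red (a point): Centre of matchbox A's red-sealed end face, 28 mm from its centre along its own +y.
- box_b_mid (a point): Centre of matchbox B, the same as A.
- box_b_red (a point): Centre of matchbox B's red-sealed end face, 28 mm from its centre along its own +y.
- bolt (a joint): Travel of the 8 mm steel bolt rod along the rail's +y, m: about 0 drawn back (mouth free), 0.045 right across the mouth and in the far collar. Its axis is at rail x 8, z 12 mm, on the right-hand (-y) side of the mouth. Takes about 2 N; stays where it is left.
- bolt_handle (a joint): Turn of the bolt's handle about the rod, rad: about 0 standing up (leaning 0.61 rad from the rail's z towards its -x), 0.96 folded flat towards the rail's -x. A dark fence beside the rod (top at rail z 13 mm) keeps it up until the bolt is right across, where a notch lets it fold. Takes about 1 N at the knob; stays.
- bolt_knob (a point): Centre of the black ball, 12 mm across, at the end of the bolt's handle; the handle is a 7 mm steel rod reaching 34 mm from the bolt's axis (rail x 8, z 12). As started the ball is at rail x -11, z 40 mm and y -78 mm plus the bolt's travel.
- tea_light: Bystander: tea light, 38 mm across, 15 mm high, between the boxes; origin under its centre.
- teaspoon: Bystander: steel teaspoon 130x27x11 mm lying along y; origin under its centre.
- fork: Bystander: steel fork 193x26x15 mm lying along y; origin under its centre.
- salt_shaker: Bystander: salt shaker 44 mm across, 90 mm high; origin under its centre.
- espresso_cup: Bystander: white cup with dots, 63x92x55 mm; origin under its centre.
- small_tin: Bystander: closed tin 57 mm across, 72 mm high; origin under its centre.

How it is judged:
By the outcome, as a careful person would: the job done as asked, in the order asked, and still so for the second after the job is handed in, with the robot touching nothing.
It also fails if it takes over 72 s, if anything falls off the work surface, if the arm or the gripper's body presses on something with over 40 N, if the wrist force passes 120 N, or if a joint passes its speed limit or range.

## Working session

There is one attempt and no reset: what is moved stays moved. The work goes in short steps, Python scripts to look and compute and a tool call to move; the robot and the scene stay as the last step left them, time stands still between calls to the robot, and variables do not carry over. Pictures are saved under pics/ and viewed, and the job is handed in when it is done.

Besides the shell and the picture viewer there is one more tool, called as a command line: name --argument value ..., lists and objects as JSON in quotes. arm_command: Moves the arm, as the interface text tells. Its arguments: {"type":"object","properties":{"increments":{"type":"array","items":{"type":"array","items":{"type":"array","items":{"type":"number"}}}},"grip":{"type":"number"},"grip_force":{"type":"number"}},"required":["increments"]}

```bash
ls; mkdir -p pics; python3 - <<'E'
from plant import sensors, optics, ctrl
import cv2
print(sensors.get_state())
for c in ("scene","side","wrist"):
    im=optics.read_camera(c); cv2.imwrite(f"pics/{c}0.png",im)
    print(c,optics.camera_model(c))
print(sensors.get_state()["time"])
E
```

```text
pics
{'time': 0.0, 'qpos': array([ 9.92951463e-01,  2.87180867e-01,  1.57819579e+00,  7.94471385e-06,
        1.27858013e+00, -1.50009832e-01]), 'dq': array([-0.00089227, -0.00117921,  0.00127075, -0.00096264,  0.00125216,
       -0.00040575]), 'joint_efforts': array([-2.37711620e-04, -4.05983698e+01, -2.92623925e+01, -1.61875055e-04,
        5.83044399e-03, -1.27270414e-05]), 'eef_pos': array([0.27967159, 0.61361085, 0.22992686]), 'tcp_rot': array([ 0.14933206,  0.69128891, -0.15089235,  0.69068885]), 'contact_force': array([ 0.56655928, -0.08751221, -0.50802189]), 'wrist_torque': array([-0.01026373,  0.01576488, -0.05531419]), 'opening': 0.9987423817595783}
scene {'camera_matrix': array([[507.15061076,   0.        , 324.02638943],
       [  0.        , 507.15061076, 240.90254608],
       [  0.        ,   0.        ,   1.        ]]), 'world_from_camera': array([[ 0.65710315,  0.49657104, -0.56712666, -0.22706663],
       [-0.7537396 ,  0.44241196, -0.48595089, -0.63137512],
       [ 0.00959448,  0.74678569,  0.66499555,  0.92048399],
       [ 0.        ,  0.        ,  0.        ,  1
[... 293 characters left out ...]
, -0.57562488,  0.81161286,  0.80833668],
       [ 0.00235977,  0.81553805,  0.57869865,  0.6445234 ],
       [ 0.        ,  0.        ,  0.        ,  1.        ]])}
wrist {'camera_matrix': array([[351.7949011 ,   0.        , 317.87762959],
       [  0.        , 351.7949011 , 232.98022429],
       [  0.        ,   0.        ,   1.        ]]), 'mount': array([[ 8.89160768e-05,  2.64815891e-01, -9.64298987e-01,
        -1.43177350e-01],
       [ 9.99999980e-01,  1.51551124e-04,  1.33826980e-04,
         5.21069330e-05],
       [ 1.81580107e-04, -9.64298979e-01, -2.64815872e-01,
        -6.71002120e-02],
       [ 0.00000000e+00,  0.00000000e+00,  0.00000000e+00,
         1.00000000e+00]])}
0.15
```

View pics/scene0.png

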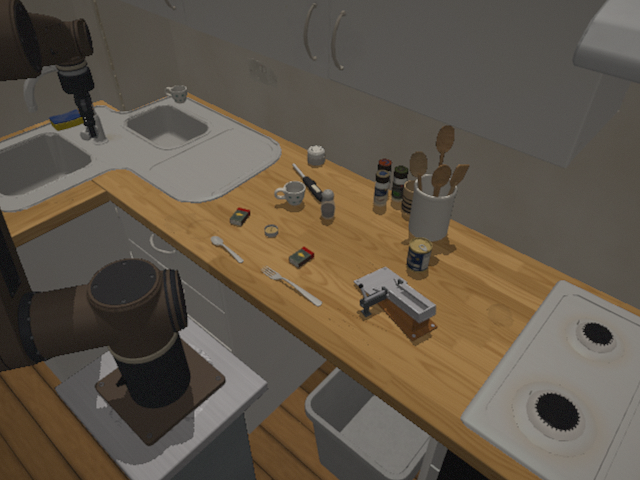

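View pics/side0.png

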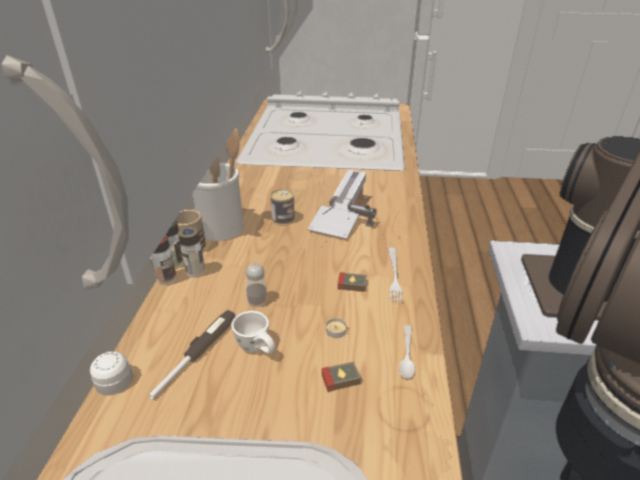

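View pics/wrist0.png

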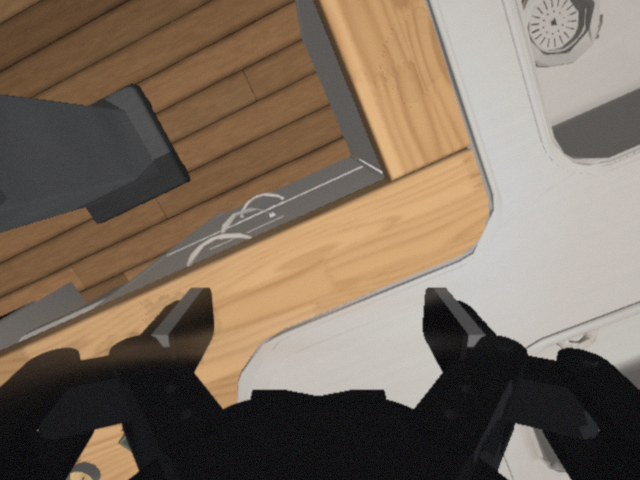

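The scene camera shows the boxes at about (row 216, col 240) and (257, 301), and the rail at about (300, 400). The side camera shows the boxes at (375, 341) and (282, 352), with the tray at (220, 335). Next I'll triangulate.

```bash
cat > h.py <<'E'
from plant import sensors, optics, ctrl
import numpy as np, cv2
from scipy.spatial.transform import Rotation as R
def P(cam,st=None):
    m=optics.camera_model(cam); K=m["camera_matrix"]
    if cam=="wrist":
        T=np.eye(4);T[:3,:3]=R.from_quat(st["tcp_rot"]).as_matrix();T[:3,3]=st["eef_pos"]; W=T@m["mount"]
    else: W=m["world_from_camera"]
    return K,W
def proj(KW,X):
    K,W=KW; c=np.linalg.inv(W)[:3]@np.append(X,1); p=K@np.array([c[0],-c[1],-c[2]]); return np.array([p[1]/p[2],p[0]/p[2]]) # row,col
def ray(KW,rc):
    K,W=KW; v=np.linalg.inv(K)@np.array([rc[1],rc[0],1.]); d=W[:3,:3]@np.array([v[0],-v[1],-v[2]]); return W[:3,3],d/np.linalg.norm(d)
def onz(KW,rc,z):
    o,d=ray(KW,rc); return o+d*(z-o[2])/d[2]
def tri(obs):
    A=np.zeros((3,3));b=np.zeros(3)
    for KW,rc in obs:
        o,d=ray(KW,rc);M=np.eye(3)-np.outer(d,d);A+=M;b+=M@o
    return np.linalg.solve(A,b)
E
python3 - <<'E'
from h import *
print(R.from_quat(sensors.get_state()["tcp_rot"]).as_matrix().round(4))
det={}
for q in ["box_a_mid","box_a_red","rail","tray_mid","rail_end","bolt_knob","tea_light","teaspoon","fork","salt_shaker","espresso_cup","small_tin"]:
    for c in ("scene","side"):
        r=optics.place_of(c,q); det[q,c]=r
        print(q,c,[(np.round(x["at"],1).tolist(),round(x["conf"],2)) for x in r[:4]])
    try: 
        print("   tri",tri([(P(c),det[q,c][0]["at"]) for c in("scene","side")]).round(4))
    except Exception as e: print(e)
print(sensors.get_state()["time"])
E
```

```text
[[-1.000e-03  4.149e-01  9.099e-01]
 [-1.600e-03  9.099e-01 -4.149e-01]
 [-1.000e+00 -1.900e-03 -3.000e-04]]
box_a_mid scene []
box_a_mid side [([377.0, 343.2], 0.72), ([220.5, 333.7], 0.31)]
list index out of range
box_a_red scene []
box_a_red side [([379.9, 322.6], 0.98), ([206.2, 367.5], 0.39)]
list index out of range
rail scene [([287.9, 389.9], 0.72), ([209.3, 244.0], 0.59), ([255.2, 301.0], 0.57)]
rail side []
list index out of range
tray_mid scene [([282.0, 380.8], 0.58)]
tray_mid side [([219.9, 336.5], 0.88), ([219.0, 282.3], 0.34)]
   tri [ 0.515  -0.1775  0.0214]
rail_end scene [([315.4, 422.8], 0.9)]
rail_end side [([179.7, 357.1], 0.7), ([353.4, 411.0], 0.6), ([351.4, 258.7], 0.47)]
   tri [ 0.4704 -0.3241  0.0544]
bolt_knob scene [([283.9, 359.7], 0.38)]
bolt_knob side [([206.2, 368.9], 0.55)]
   tri [ 0.4389 -0.1687  0.0692]
tea_light scene [([232.0, 271.9], 0.53)]
tea_light side [([330.1, 334.5], 0.61), ([219.9, 283.8], 0.44)]
   tri [0.4895 0.1732 0.0008]
teaspoon scene [([250.8, 225.5], 0.69)]
teaspoon side [([351.6, 413.9], 0.59)]
   tri [0.3493 0.2101 0.0018]
fork scene [([283.6, 288.7], 0.57), ([287.6, 388.4], 0.41)]
fork side [([272.3, 393.7], 0.67)]
   tri [ 0.3765 -0.0026  0.0063]
salt_shaker scene [([215.7, 325.9], 0.86), ([234.8, 269.9], 0.35)]
salt_shaker side [([301.3, 253.3], 0.84)]
   tri [ 0.6524  0.1117 -0.002 ]
espresso_cup scene []
espresso_cup side []
list index out of range
small_tin scene [([264.1, 415.4], 0.86)]
small_tin side [([279.2, 337.9], 0.46)]
   tri [ 0.5778 -0.1534 -0.0595]
1.35
```

```bash
python3 - <<'E'
from h import *
a=cv2.imread("pics/side0.png");b=cv2.imread("pics/scene0.png")
x=cv2.resize(a[160:400,290:430],None,fx=2.5,fy=2.5,interpolation=cv2.INTER_CUBIC)
y=cv2.resize(b[195:345,210:450],None,fx=3.33,fy=3.33,interpolation=cv2.INTER_CUBIC)
cv2.imwrite("pics/c1.png",x);cv2.imwrite("pics/c2.png",y)
for rc in [(377,343.2),(379.9,322.6),(282,353),(281.5,340)]: print(onz(P("side"),rc,.008).round(4))
E
```

```text
[0.4668 0.2853 0.008 ]
[0.5    0.2947 0.008 ]
[0.4623 0.0392 0.008 ]
[0.4891 0.0403 0.008 ]
```

View pics/c1.png

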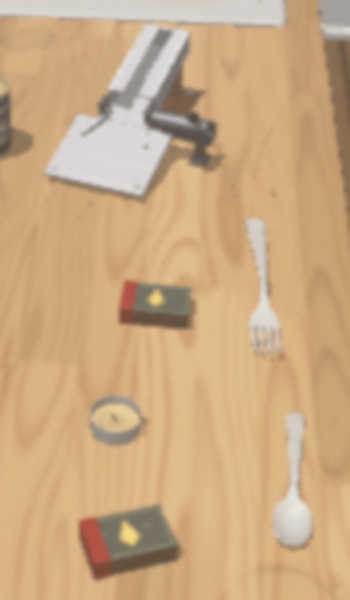

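View pics/c2.png

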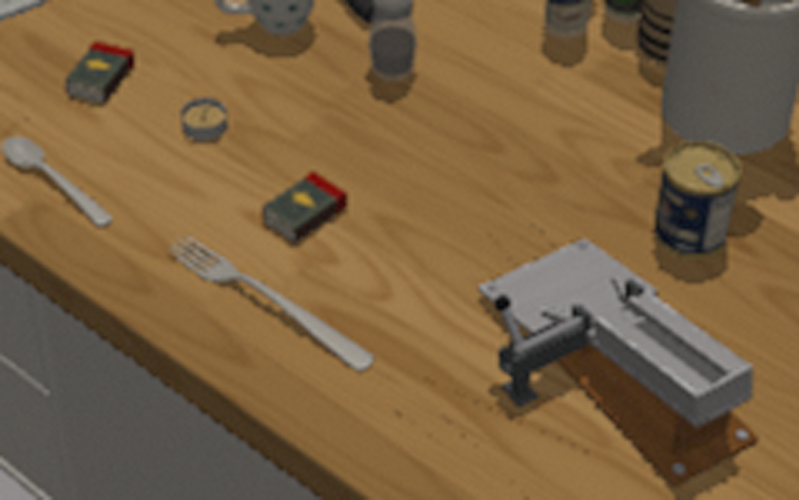

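```bash
cat >> h.py <<'E'
def hy(st):
    M=R.from_quat(st["tcp_rot"]).as_matrix(); return np.arctan2(M[1,1],M[0,1])
def rows(target,head=None,n=None,st=None,vmax=5.0,wmax=.17,start=None):
    """rows from measured pose; head = heading of tool y in deg; start=(pos,headdeg)"""
    st=st or sensors.get_state()
    if start is None: p=st["eef_pos"];h=hy(st)
    else: p=np.array(start[0]);h=np.radians(start[1])
    t=np.array(target,float)
    if head is None: head=np.degrees(h)
    dh=(np.radians(head)-h+np.pi)%(2*np.pi)-np.pi
    d=(t-p)*100
    if n is None: n=int(max(np.ceil(np.linalg.norm(d)/vmax),np.ceil(abs(dh)/wmax),1))
    out=[];acc=np.zeros(3)
    for k in range(n):
        hk=h+dh*k/n
        y=np.array([np.cos(hk),np.sin(hk),0]);z=np.array([np.sin(hk),-np.cos(hk),0]);x=np.array([0,0,-1.])
        w=d*(k+1)/n-acc
        r=[round(float(w@x),2),round(float(w@y),2),round(float(w@z),2)]
        acc=acc+r[0]*x+r[1]*y+r[2]*z
        out.append(r+[round(-dh/n,3)])
    print(out)
    return out
E
python3 -c "
from h import *
rows([.455,.04,.17],-88)"
```

```text
[[0.38, -2.81, 2.48, np.float64(0.167)], [0.39, -2.36, 2.92, np.float64(0.167)], [0.38, -1.84, 3.27, np.float64(0.167)], [0.38, -1.27, 3.53, np.float64(0.167)], [0.39, -0.66, 3.69, np.float64(0.167)], [0.38, -0.03, 3.75, np.float64(0.167)], [0.38, 0.58, 3.71, np.float64(0.167)], [0.39, 1.2, 3.56, np.float64(0.167)], [0.38, 1.77, 3.3, np.float64(0.167)], [0.38, 2.3, 2.97, np.float64(0.167)], [0.39, 2.76, 2.53, np.float64(0.167)], [0.38, 3.15, 2.05, np.float64(0.167)], [0.38, 3.44, 1.49, np.float64(0.167)], [0.39, 3.64, 0.9, np.float64(0.167)], [0.38, 3.75, 0.27, np.float64(0.167)], [0.38, 3.73, -0.35, np.float64(0.167)]]
```

arm_command --increments '[[[0.4, -2.8, 2.5, 0.167], [0.4, -2.4, 2.9, 0.167], [0.4, -1.8, 3.3, 0.167], [0.4, -1.3, 3.5, 0.167], [0.4, -0.7, 3.7, 0.167], [0.4, 0, 3.75, 0.167], [0.4, 0.6, 3.7, 0.167], [0.4, 1.2, 3.6, 0.167], [0.4, 1.8, 3.3, 0.167], [0.4, 2.3, 3.0, 0.167], [0.4, 2.8, 2.5, 0.167], [0.4, 3.15, 2.05, 0.167], [0.4, 3.45, 1.5, 0.167], [0.4, 3.65, 0.9, 0.167], [0.4, 3.75, 0.3, 0.167], [0.4, 3.7, -0.35, 0.167], [0, 0, 0, 0]]]' --grip 6.0

```text
time: 3.48
eef_pos: [0.4578, 0.038, 0.1674]
tcp_rot: [0.707, 0.014, -0.707, 0.014]
contact_force: [0.5, 0.6, 0.3]
opening: 0.7
```

```bash
python3 - <<'E'
from h import *
st=sensors.get_state(); im=optics.read_camera("wrist"); cv2.imwrite("pics/w1.png",im)
K=P("wrist",st); print(st["time"],st["eef_pos"],np.degrees(hy(st)),st["qpos"].round(2),st["opening"])
for q in ("box_b_mid","box_b_red","tray_mid","bolt_knob","rail"):
    for x in optics.place_of("wrist",q)[:3]: print(q,np.round(x["at"],1),round(x["conf"],2),onz(K,x["at"],.008).round(4))
E
```

```text
3.475 [0.45776603 0.03801921 0.1673665 ] -87.79306816062869 [-0.14 -0.14  2.15 -0.    1.13  1.39] 0.699836822763878
box_b_mid [205.5 316.7] 0.94 [0.4662 0.0395 0.008 ]
box_b_red [176.1 320.7] 0.56 [0.4919 0.037  0.008 ]
tray_mid [145.3 582.4] 0.64 [ 0.5257 -0.1802  0.008 ]
bolt_knob [262.2 599.8] 0.67 [ 0.4236 -0.2209  0.008 ]
rail [172.6 637.1] 0.68 [ 0.5052 -0.2321  0.008 ]
rail [207.6 315.3] 0.46 [0.4643 0.0406 0.008 ]
```

View pics/w1.png

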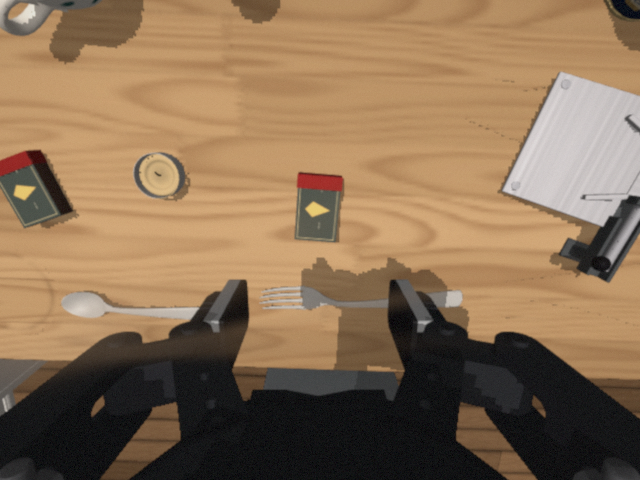

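```bash
python3 - <<'E'
from h import *
im=cv2.imread("pics/w1.png")
c=cv2.resize(im[160:255,280:360],None,fx=6,fy=6,interpolation=cv2.INTER_CUBIC)
cv2.imwrite("pics/w1c.png",c)
E
```

```text
(no output)
```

View pics/w1c.png

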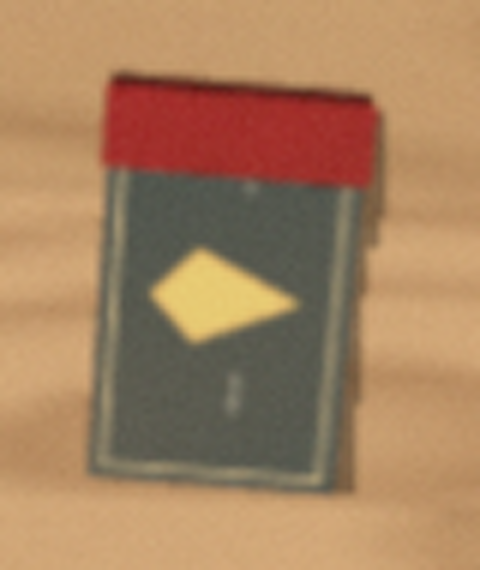

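```bash
python3 - <<'E'
from h import *
st=sensors.get_state();K=P("wrist",st)
pts=np.array([onz(K,(160+y/6,280+x/6),.016) for x,y in [(107,84),(378,100),(333,490),(90,473)]])
print(pts.round(4)); print("mid",pts.mean(0).round(4))
a=(pts[0]+pts[1]-pts[2]-pts[3])/2; print("len",np.linalg.norm(a),"red head",np.degrees(np.arctan2(a[1],a[0])))
w=(pts[0]+pts[3]-pts[1]-pts[2])/2; print("wid",np.linalg.norm(w),np.degrees(np.arctan2(w[1],w[0])))
E
```

```text
[[0.493  0.059  0.016 ]
 [0.4925 0.0214 0.016 ]
 [0.4357 0.0244 0.016 ]
 [0.4368 0.0599 0.016 ]]
mid [0.4645 0.0412 0.016 ]
len 0.05651951598774057 red head -1.967430431920186
wid 0.03656009923645181 88.76121039071941
```

```bash
python3 -c "
from h import *
rows([.4645,.041,.003],-91.5,n=5)"
```

```text
[[3.29, -0.0, -0.15, np.float64(0.014)], [3.29, -0.0, -0.15, np.float64(0.014)], [3.29, -0.01, -0.14, np.float64(0.014)], [3.29, -0.0, -0.15, np.float64(0.014)], [3.29, -0.01, -0.15, np.float64(0.014)]]
```

```bash
python3 -c "
from h import *
s=sensors.get_state();print(s['eef_pos'],s['time'],hy(s))"
```

```text
[0.45710893 0.04065363 0.16745456] 3.775 -1.5268888452081335
```

arm_command --increments '[[[3.3, 0.05, -0.15, 0.016], [3.3, 0.05, -0.15, 0.016], [3.3, 0.05, -0.15, 0.016], [3.3, 0, -0.15, 0.016], [3.2, 0, -0.15, 0.016], [0, 0, 0, 0]]]'

```text
time: 4.53
eef_pos: [0.4624, 0.0393, 0.0012]
tcp_rot: [-0.705, 0.013, 0.709, 0.013]
contact_force: [0.1, -1.0, 0.2]
opening: 0.702
```

arm_command --increments '[[[0, 0, 0, 0], [0, 0, 0, 0], [0, 0, 0, 0], [0, 0, 0, 0], [0, 0, 0, 0]]]' --grip 3.0 --grip_force 25

```text
time: 5.15
eef_pos: [0.4662, 0.0383, 0.0049]
tcp_rot: [0.708, -0.014, -0.706, -0.013]
contact_force: [-1.4, 0.7, 6.6]
opening: 0.433
```

```bash
python3 -c "
from h import *
s=sensors.get_state();print(s['eef_pos'],s['time'],np.degrees(hy(s)),s['opening'])
cv2.imwrite('pics/w2.png',optics.read_camera('wrist'))
cv2.imwrite('pics/s2.png',optics.read_camera('side'))"
```

```text
[0.46616466 0.03825632 0.00491485] 5.15 -92.18538299389503 0.4326512047387401
```

View pics/w2.png

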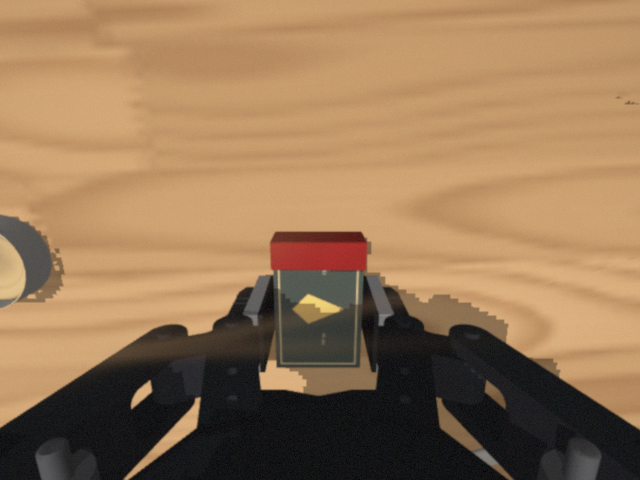

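Box B is gripped (opening 37 mm), seen at (310, 318) between the pads. Now I'll get the tray pose from the w1 picture.

```bash
python3 - <<'E'
from h import *
im=cv2.imread("pics/w1.png")
c=cv2.resize(im[60:290,490:640],None,fx=2.6*2,fy=2.6*2,interpolation=cv2.INTER_CUBIC)
cv2.imwrite("pics/w1d.png",cv2.resize(c,None,fx=.5,fy=.5))
K,_=P("side")
m=optics.camera_model("wrist")
# pose at 3.475
Rm=R.from_euler('z',0).as_matrix()
h=np.radians(-87.793);y=np.array([np.cos(h),np.sin(h),0]);z=np.array([np.sin(h),-np.cos(h),0]);x=np.array([0,0,-1.])
T=np.eye(4);T[:3,:3]=np.stack([x,y,z],1);T[:3,3]=[0.45776603,0.03801921,0.1673665]
KW=(m["camera_matrix"],T@m["mount"])
a=onz(KW,(191,502),.011);b=onz(KW,(73,561),.011)
print(a,b,np.linalg.norm(a-b)); d=b-a; print("tray +y heading of edge",np.degrees(np.arctan2(d[1],d[0])))
E
```

```text
[ 0.48548325 -0.1183796   0.011     ] [ 0.57966046 -0.14800286  0.011     ] 0.0987263074420514
tray +y heading of edge -17.46086455324082
```

View pics/w1d.png

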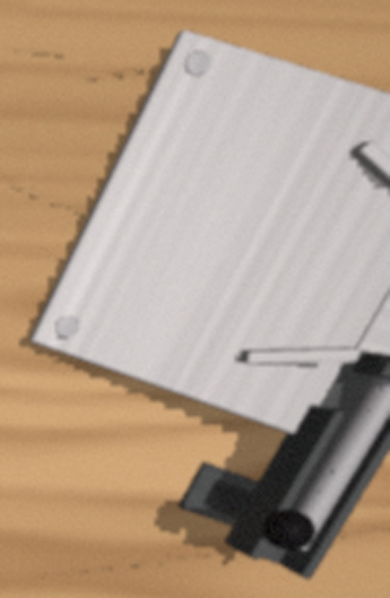

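```bash
python3 -c "
from h import *
rows([.466,.0383,.035],n=1)
rows([.522,-.1668,.11],-17.5,start=([.466,.0383,.035],-92.2))"
```

```text
[[-3.01, -0.0, 0.02, np.float64(-0.0)]]
[[-0.94, 2.53, -0.8, np.float64(-0.163)], [-0.94, 2.64, -0.37, np.float64(-0.163)], [-0.93, 2.65, 0.05, np.float64(-0.163)], [-0.94, 2.62, 0.49, np.float64(-0.163)], [-0.94, 2.49, 0.9, np.float64(-0.163)], [-0.94, 2.32, 1.3, np.float64(-0.163)], [-0.93, 2.08, 1.66, np.float64(-0.163)], [-0.94, 1.79, 1.97, np.float64(-0.163)]]
```

arm_command --increments '[[[-3.3, 0, 0, 0], [-0.95, 2.55, -0.8, -0.163], [-0.95, 2.65, -0.4, -0.163], [-0.95, 2.65, 0.05, -0.163], [-0.95, 2.6, 0.5, -0.163], [-0.95, 2.5, 0.9, -0.163], [-0.95, 2.3, 1.3, -0.163], [-0.95, 2.1, 1.65, -0.163], [-0.95, 1.8, 1.95, -0.163], [0, 0, 0, 0], [0, 0, 0, 0]]]'

```text
time: 6.62
eef_pos: [0.5207, -0.166, 0.1117]
tcp_rot: [-0.57, -0.418, 0.571, -0.417]
contact_force: [-1.0, 0.2, -0.3]
opening: 0.429
```

```bash
python3 -c "
from h import *
s=sensors.get_state();print(s['eef_pos'],s['time'],np.degrees(hy(s)),s['opening'],s['qpos'].round(2))
cv2.imwrite('pics/w3.png',optics.read_camera('wrist'))
rows([.522,-.1668,.031],-17.5,n=4)"
```

```text
[ 0.52067129 -0.16604622  0.11172007] 6.625 -17.58675223394541 0.4285169431912415 [-0.49  0.14  1.99  0.    1.02 -0.19]
[[2.01, 0.04, 0.01, np.float64(-0.0)], [2.02, 0.04, 0.02, np.float64(-0.0)], [2.01, 0.05, 0.01, np.float64(-0.0)], [2.02, 0.04, 0.02, np.float64(-0.0)]]
```

View pics/w3.png

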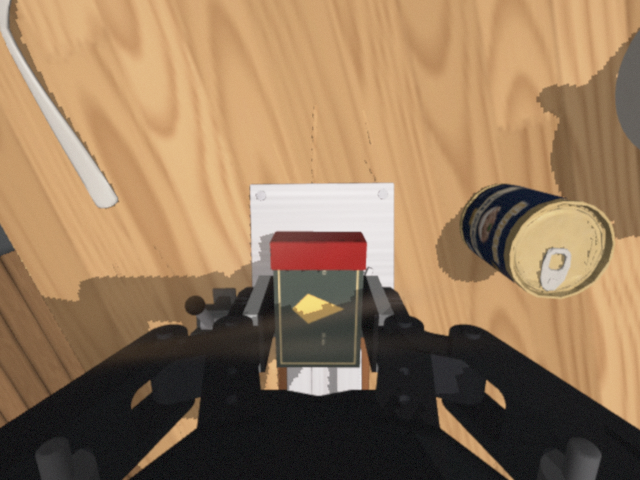

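arm_command --increments '[[[2.0, 0.05, 0, 0], [2.0, 0.05, 0, 0], [2.0, 0.05, 0, 0], [1.7, 0.05, 0, 0], [0, 0, 0, 0], [0, 0, 0, 0]]]'

```text
time: 7.42
eef_pos: [0.5237, -0.1673, 0.0358]
tcp_rot: [0.57, 0.418, -0.57, 0.418]
contact_force: [1.0, -0.3, 0.4]
opening: 0.428
```

arm_command --increments '[[[0.3, 0, 0, 0], [0.3, 0, 0, 0], [0, 0, 0, 0], [0, 0, 0, 0]]]'

```text
time: 7.92
eef_pos: [0.5237, -0.1676, 0.0298]
tcp_rot: [0.57, 0.418, -0.57, 0.419]
contact_force: [1.0, 0.4, 1.9]
opening: 0.431
```

arm_command --increments '[[[0.2, 0, 0, 0], [0, 0, 0, 0], [0, 0, 0, 0]]]' --grip 5.0

```text
time: 8.3
eef_pos: [0.523, -0.1673, 0.027]
tcp_rot: [-0.57, -0.418, 0.57, -0.418]
contact_force: [-0.8, -0.8, 0.2]
opening: 0.587
```

arm_command --increments '[[[-2.5, 0, 0, 0], [-3, 0, -2.5, 0], [0, 0, -4.5, 0], [0, 0, 0, 0], [0, 0, 0, 0]]]' --grip 0

```text
time: 8.93
eef_pos: [0.5439, -0.1007, 0.082]
tcp_rot: [-0.57, -0.419, 0.57, -0.418]
contact_force: [-0.7, 0.1, 0.6]
opening: -0.0
```

```bash
python3 -c "
from h import *
s=sensors.get_state();print(s['eef_pos'],s['time'],np.degrees(hy(s)),s['opening'],s['qpos'].round(2))
cv2.imwrite('pics/w4.png',optics.read_camera('wrist'))"
```

```text
[ 0.54393724 -0.10070124  0.08195122] 8.925 -17.440276640361354 -0.00014623545058285216 [-0.37  0.19  1.98 -0.    0.96 -0.06]
```

View pics/w4.png

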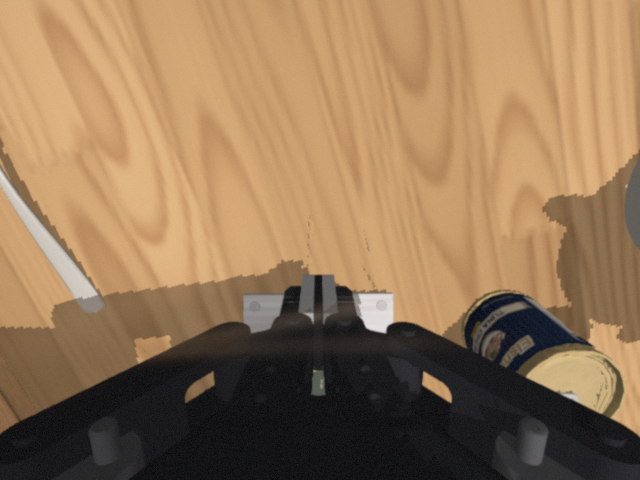

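```bash
python3 -c "
from h import *
a=optics.read_camera('side');b=optics.read_camera('scene')
x=cv2.resize(a[150:270,290:400],None,fx=3.6,fy=3.6,interpolation=cv2.INTER_CUBIC)
y=cv2.resize(b[240:340,340:450],None,fx=3.6,fy=3.6,interpolation=cv2.INTER_CUBIC)
y=cv2.copyMakeBorder(y,0,x.shape[0]-y.shape[0],0,0,0)
cv2.imwrite('pics/c3.png',np.hstack([x,y]))"
```

```text
(no output)
```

View pics/c3.png

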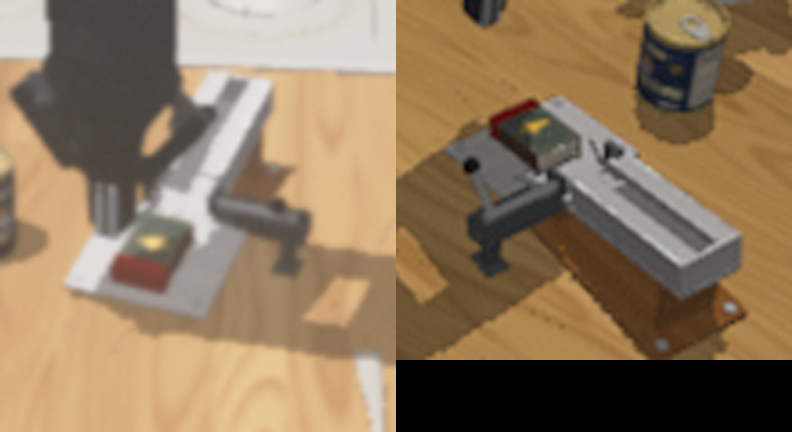

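arm_command --increments '[[[3.2, 0, 0, 0], [3.2, 0, 0.5, 0], [0, 0, 0.8, 0], [0, 0, 0, 0]]]'

```text
time: 9.57
eef_pos: [0.5409, -0.1143, 0.0192]
tcp_rot: [0.571, 0.417, -0.57, 0.418]
contact_force: [0.1, -1.0, -0.8]
opening: -0.002
```

```bash
cat >> h.py <<'E'
MO=np.array([.5073,-.2134,.029]);U=np.array([-.3007,-.9537,0]);V=np.array([.9537,-.3007,0])
def rl(st=None):
    st=st or sensors.get_state();d=st["eef_pos"]-MO
    s=d@U;z=d[2]
    return "s %.4f lat %.4f above-floor %.4f head %.2f t %.2f open %.3f F %s"%(s,d@V,z-np.tan(.21)*s,np.degrees(hy(st)),st["time"],st["opening"],st["contact_force"].round(1))
E
python3 -c "
from h import *
print(rl())
a=optics.read_camera('side');b=optics.read_camera('scene')
x=cv2.resize(a[150:270,290:400],None,fx=3.6,fy=3.6,interpolation=cv2.INTER_CUBIC)
y=cv2.resize(b[240:340,340:450],None,fx=3.6,fy=3.6,interpolation=cv2.INTER_CUBIC)
y=cv2.copyMakeBorder(y,0,x.shape[0]-y.shape[0],0,0,0)
cv2.imwrite('pics/c4.png',np.hstack([x,y]))"
```

```text
s -0.1046 lat 0.0022 above-floor 0.0125 head -17.57 t 9.57 open -0.002 F [ 0.1 -1.  -0.8]
```

View pics/c4.png

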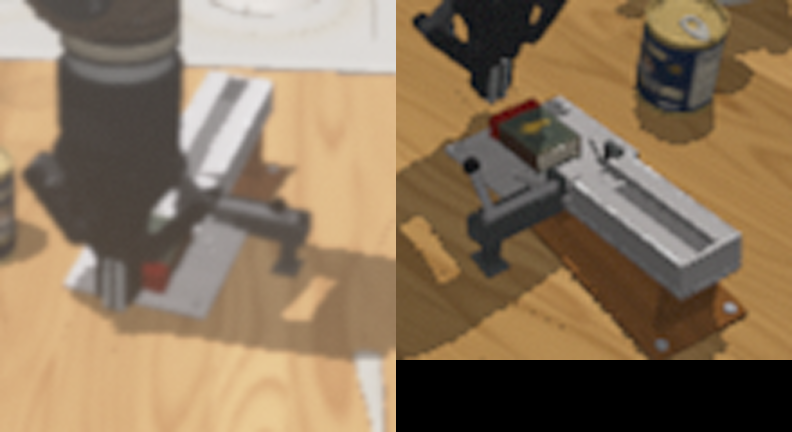

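arm_command --increments '[[[0, -0.2, 0.9, 0], [-0.1, 0, 0.9, 0], [-0.15, 0, 0.9, 0], [-0.2, 0, 0.9, 0], [-0.2, 0, 0.9, 0], [-0.2, 0, 0.9, 0], [-0.2, 0, 0.9, 0], [-0.2, 0, 0.9, 0], [0, 0, 0, 0]]]'

```text
time: 10.8
eef_pos: [0.5166, -0.182, 0.0309]
tcp_rot: [-0.57, -0.418, 0.57, -0.418]
contact_force: [-1.1, -0.5, 0.1]
opening: 0.001
```

```bash
cat > v.py <<'E'
from h import *
import sys
print(rl())
a=optics.read_camera('side');b=optics.read_camera('scene')
x=cv2.resize(a[150:270,290:400],None,fx=3.6,fy=3.6,interpolation=cv2.INTER_CUBIC)
y=cv2.resize(b[240:340,340:450],None,fx=3.6,fy=3.6,interpolation=cv2.INTER_CUBIC)
y=cv2.copyMakeBorder(y,0,x.shape[0]-y.shape[0],0,0,0)
cv2.imwrite(f'pics/{sys.argv[1]}.png',np.hstack([x,y]))
E
python3 v.py c5
```

```text
s -0.0327 lat -0.0005 above-floor 0.0089 head -17.52 t 10.80 open 0.001 F [-1.1 -0.5  0.1]
```

View pics/c5.png

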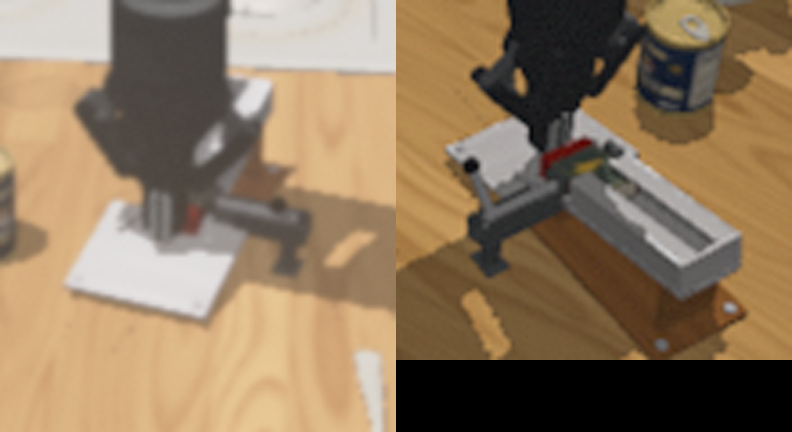

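arm_command --increments '[[[-0.15, 0.05, 0.9, 0], [-0.15, 0, 0.9, 0], [-0.2, 0, 0.9, 0], [-0.05, 0, 0.2, 0], [0, 0, 0, 0], [0, 0, 0, 0]]]'

```text
time: 11.65
eef_pos: [0.5085, -0.2088, 0.0361]
tcp_rot: [-0.57, -0.418, 0.57, -0.418]
contact_force: [0.2, 0.5, -0.1]
opening: 0.001
```

```bash
python3 v.py c6
```

```text
s -0.0047 lat -0.0003 above-floor 0.0081 head -17.47 t 11.65 open 0.001 F [ 0.2  0.5 -0.1]
```

View pics/c6.png

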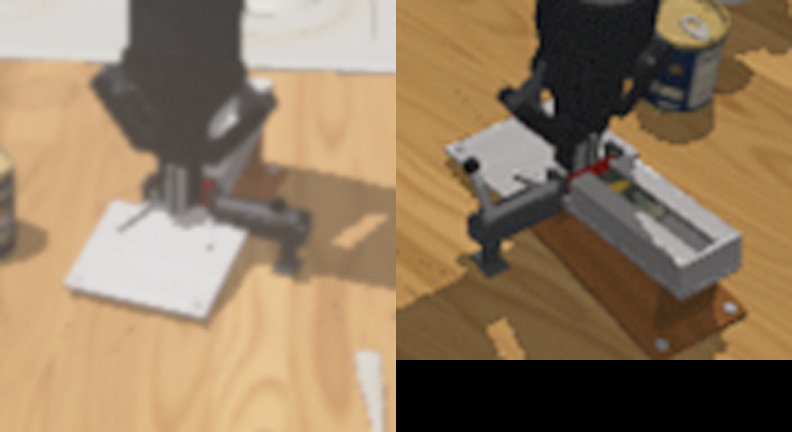

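The picture shows box B past the mouth in the channel, with its red end at about (165, 590) in the scene crop. I'm backing off and going to box A.

```bash
python3 -c "
from h import *
print(rl())
rows([.460,.280,.165],-75,start=([.5205,-.171,.096],-17.5))"
```

```text
s -0.0048 lat -0.0002 above-floor 0.0082 head -17.46 t 11.75 open -0.002 F [ 0.3 -0.  -0.1]
[[-0.69, -1.93, -4.12, np.float64(0.1)], [-0.69, -2.34, -3.9, np.float64(0.1)], [-0.69, -2.72, -3.66, np.float64(0.1)], [-0.69, -3.06, -3.36, np.float64(0.1)], [-0.69, -3.39, -3.03, np.float64(0.1)], [-0.69, -3.68, -2.68, np.float64(0.1)], [-0.69, -3.92, -2.3, np.float64(0.1)], [-0.69, -4.14, -1.9, np.float64(0.1)], [-0.69, -4.31, -1.47, np.float64(0.1)], [-0.69, -4.43, -1.03, np.float64(0.1)]]
```

arm_command --increments '[[[-1, 0, -2, 0], [-5, 0, -2, 0], [-0.7, -1.95, -4.1, 0.1], [-0.7, -2.35, -3.9, 0.1], [-0.7, -2.7, -3.65, 0.1], [-0.7, -3.05, -3.35, 0.1], [-0.7, -3.4, -3.05, 0.1], [-0.7, -3.7, -2.7, 0.1], [-0.7, -3.9, -2.3, 0.1], [-0.7, -4.15, -1.9, 0.1], [-0.7, -4.3, -1.45, 0.1], [-0.7, -4.4, -1.05, 0.1], [0, 0, 0, 0], [0, 0, 0, 0], [0, 0, 0, 0]]]' --grip 5.6

```text
time: 13.62
eef_pos: [0.4591, 0.279, 0.1661]
tcp_rot: [-0.701, -0.093, 0.701, -0.094]
contact_force: [0.6, -0.4, -0.1]
opening: 0.659
```

```bash
python3 - <<'E'
from h import *
st=sensors.get_state(); im=optics.read_camera("wrist"); cv2.imwrite("pics/w5.png",im)
np.save("st5.npy",st,allow_pickle=True)
K=P("wrist",st); print(st["time"],st["eef_pos"],np.degrees(hy(st)),st["opening"])
for q in ("box_a_mid","box_a_red"):
    for x in optics.place_of("wrist",q)[:2]: print(q,np.round(x["at"],1),round(x["conf"],2),onz(K,x["at"],.008).round(4))
c=cv2.resize(im[150:260,270:370],None,fx=5,fy=5,interpolation=cv2.INTER_CUBIC)
cv2.imwrite("pics/w5c.png",c)
E
```

```text
13.625 [0.45914217 0.27896427 0.16608173] -74.80895328895645 0.658589723245276
box_a_mid [200.1 316.8] 0.93 [0.4718 0.2835 0.008 ]
box_a_red [169.3 309.7] 0.8 [0.4957 0.2962 0.008 ]
```

View pics/w5c.png

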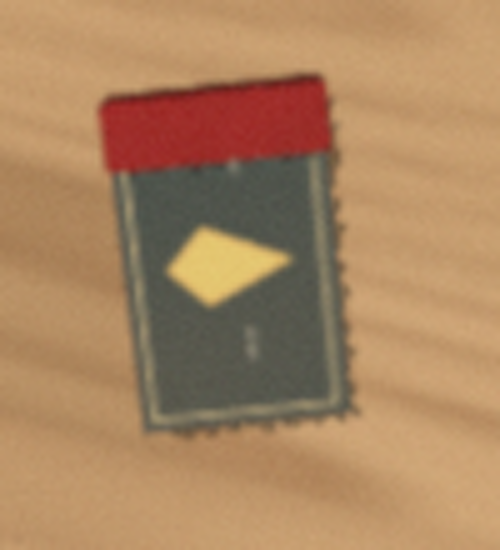

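View pics/w5.png

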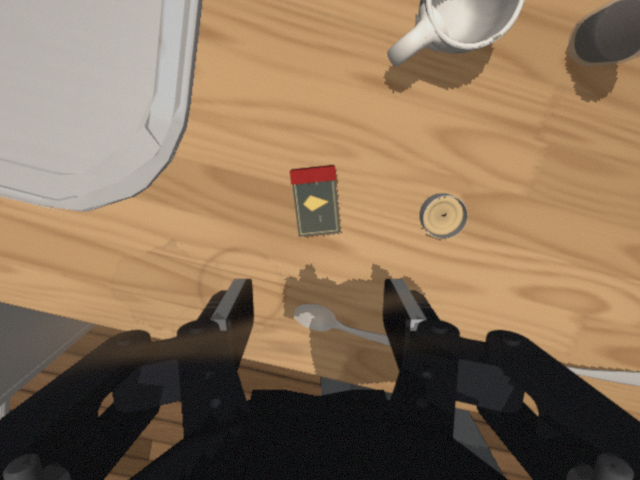

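Box A spans about (166–236, 291–340) in the picture, with its red end up. I'm computing its pose from the top corners.

```bash
python3 - <<'E'
from h import *
st=np.load("st5.npy",allow_pickle=True).item();K=P("wrist",st)
pts=np.array([onz(K,(150+y/5,270+x/5),.016) for x,y in [(102,106),(327,83),(346,408),(148,428)]])
c=pts.mean(0);print("mid",c.round(4))
a=(pts[0]+pts[1]-pts[2]-pts[3])/2; ah=np.degrees(np.arctan2(a[1],a[0])); print("len",np.linalg.norm(a),"red head",ah)
w=(pts[0]+pts[3]-pts[1]-pts[2])/2; wh=np.degrees(np.arctan2(w[1],w[0]));print("wid",np.linalg.norm(w),wh)
s=sensors.get_state();print(s["eef_pos"],np.degrees(hy(s)))
rows([c[0],c[1],.004],(ah-90+wh-180)/2,n=5)
E
```

```text
mid [0.4715 0.2839 0.016 ]
len 0.055600095770677004 red head 20.776560695038214
wid 0.03586262497872156 111.0620136020218
[0.4594543  0.2788611  0.16614745] -74.85192087308816
[[3.24, -0.03, -0.26, np.float64(-0.02)], [3.25, -0.03, -0.26, np.float64(-0.02)], [3.24, -0.03, -0.26, np.float64(-0.02)], [3.24, -0.02, -0.26, np.float64(-0.02)], [3.24, -0.01, -0.26, np.float64(-0.02)]]
```

arm_command --increments '[[[3.25, -0.03, -0.25, -0.02], [3.25, -0.03, -0.25, -0.02], [3.25, -0.03, -0.27, -0.02], [3.2, -0.02, -0.27, -0.02], [3.1, -0.02, -0.27, -0.02], [0, 0, 0, 0], [0, 0, 0, 0]]]'

```text
time: 14.65
eef_pos: [0.4722, 0.2849, 0.0068]
tcp_rot: [0.696, 0.128, -0.695, 0.128]
contact_force: [0.9, 0.6, 0.0]
opening: 0.654
```

arm_command --increments '[[[0, 0, 0, 0], [0, 0, 0, 0], [0, 0, 0, 0], [0, 0, 0, 0], [0, 0, 0, 0]]]' --grip 3.0 --grip_force 25

```text
time: 15.28
eef_pos: [0.4729, 0.2855, 0.0078]
tcp_rot: [0.696, 0.129, -0.694, 0.128]
contact_force: [-0.7, -0.2, 6.2]
opening: 0.428
```

```bash
python3 -c "
from h import *
s=sensors.get_state();print(s['eef_pos'],s['time'],np.degrees(hy(s)),s['opening'])
p=s['eef_pos'].copy();p[2]=.07
rows([.5225,-.1668,.11],-17.5,start=(p,np.degrees(hy(s))))"
```

```text
[0.47289287 0.28545351 0.00781053] 15.275 -69.03893734973713 0.42828775744747005
[[-0.4, 4.4, 1.15, np.float64(-0.09)], [-0.4, 4.28, 1.55, np.float64(-0.09)], [-0.4, 4.12, 1.92, np.float64(-0.09)], [-0.4, 3.94, 2.29, np.float64(-0.09)], [-0.4, 3.71, 2.63, np.float64(-0.09)], [-0.4, 3.46, 2.95, np.float64(-0.09)], [-0.4, 3.18, 3.25, np.float64(-0.09)], [-0.4, 2.88, 3.53, np.float64(-0.09)], [-0.4, 2.55, 3.77, np.float64(-0.09)], [-0.4, 2.2, 3.98, np.float64(-0.09)]]
```

arm_command --increments '[[[-3, 0, 0, 0], [-3.2, 0, 0, 0], [-0.4, 4.4, 1.15, -0.09], [-0.4, 4.3, 1.55, -0.09], [-0.4, 4.1, 1.9, -0.09], [-0.4, 3.95, 2.3, -0.09], [-0.4, 3.7, 2.65, -0.09], [-0.4, 3.45, 2.95, -0.09], [-0.4, 3.2, 3.25, -0.09], [-0.4, 2.9, 3.55, -0.09], [-0.4, 2.55, 3.75, -0.09], [-0.4, 2.2, 4.0, -0.09], [0, 0, 0, 0], [0, 0, 0, 0], [0, 0, 0, 0]]]'

```text
time: 17.15
eef_pos: [0.5208, -0.1664, 0.1074]
tcp_rot: [-0.57, -0.419, 0.57, -0.418]
contact_force: [0.2, 0.1, 0.2]
opening: 0.428
```

```bash
python3 -c "
from h import *
print(rl());s=sensors.get_state();print(s['eef_pos'])
cv2.imwrite('pics/w6.png',optics.read_camera('wrist'))"
```

```text
s -0.0489 lat -0.0013 above-floor 0.0888 head -17.41 t 17.15 open 0.428 F [0.2 0.1 0.2]
[ 0.52077397 -0.16640807  0.10740424]
```

View pics/w6.png

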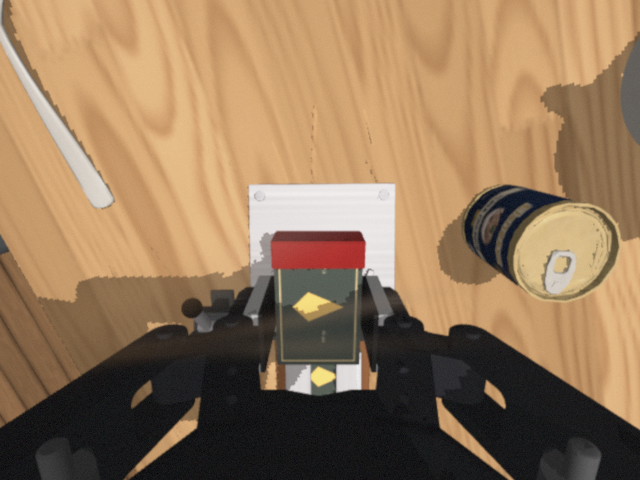

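Box A is held square over the tray: tray cols 249–395, box 273–365. Box B's diamond shows in the tube below. I'm lowering A.

arm_command --increments '[[[2.3, 0.05, 0, 0], [2.3, 0.05, 0, 0], [2.0, 0.05, 0, 0], [0.6, 0, 0, 0], [0.3, 0, 0, 0], [0, 0, 0, 0], [0, 0, 0, 0]]]'

```text
time: 18.08
eef_pos: [0.5232, -0.1685, 0.0337]
tcp_rot: [0.57, 0.418, -0.57, 0.419]
contact_force: [0.3, 0.3, -0.1]
opening: 0.427
```

arm_command --increments '[[[0.2, 0, 0, 0], [0.2, 0, 0, 0], [0, 0, 0, 0]]]'

```text
time: 18.45
eef_pos: [0.5237, -0.168, 0.0307]
tcp_rot: [0.571, 0.418, -0.57, 0.418]
contact_force: [-1.3, 3.6, 7.1]
opening: 0.425
```

arm_command --increments '[[[0, 0, 0, 0], [0, 0, 0, 0], [0, 0, 0, 0]]]' --grip 5.0

```text
time: 18.82
eef_pos: [0.5224, -0.1682, 0.0285]
tcp_rot: [-0.57, -0.418, 0.57, -0.418]
contact_force: [0.1, 0.2, -0.1]
opening: 0.586
```

arm_command --increments '[[[-2.5, 0, 0, 0], [-3, 0, -2.5, 0], [0, 0, -3.5, 0], [0, 0, 0, 0], [0, 0, 0, 0]]]' --grip 0

```text
time: 19.45
eef_pos: [0.5402, -0.1111, 0.0833]
tcp_rot: [-0.57, -0.419, 0.57, -0.418]
contact_force: [0.3, 0.0, -0.7]
opening: -0.001
```

```bash
python3 v.py c7
```

```text
s -0.1074 lat 0.0006 above-floor 0.0772 head -17.46 t 19.45 open -0.001 F [ 0.3  0.  -0.7]
```

View pics/c7.png

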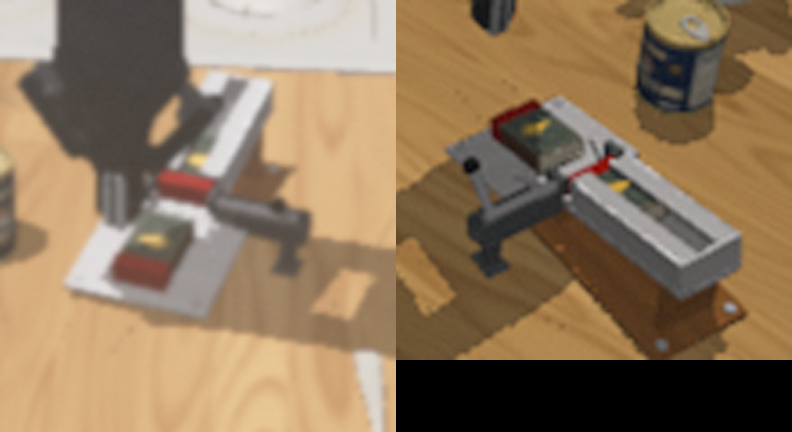

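arm_command --increments '[[[3.2, 0, 0, 0], [3.2, -0.05, 0, 0], [0, 0, 0, 0], [-0.05, 0, 0.9, 0], [-0.15, 0, 0.9, 0], [-0.15, 0, 0.9, 0], [-0.2, 0, 0.9, 0], [-0.2, 0, 0.9, 0], [-0.2, 0, 0.9, 0], [-0.2, 0, 0.9, 0], [-0.2, 0, 0.9, 0], [-0.2, 0, 0.9, 0], [0, 0, 0, 0]]]'

```text
time: 21.18
eef_pos: [0.5155, -0.1892, 0.0353]
tcp_rot: [-0.57, -0.418, 0.571, -0.418]
contact_force: [-0.3, -0.5, 0.7]
opening: 0.004
```

```bash
python3 v.py c8
```

```text
s -0.0256 lat 0.0005 above-floor 0.0117 head -17.50 t 21.18 open 0.004 F [-0.3 -0.5  0.7]
```

View pics/c8.png

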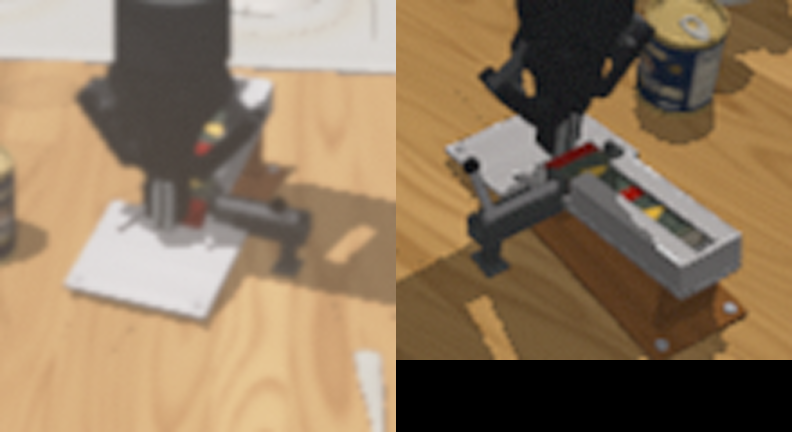

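arm_command --increments '[[[0, 0, 0.7, 0], [-0.1, 0, 0.7, 0], [-0.15, 0, 0.7, 0], [0, 0, 0, 0]]]'

```text
time: 21.78
eef_pos: [0.5094, -0.2091, 0.038]
tcp_rot: [-0.57, -0.418, 0.57, -0.419]
contact_force: [-0.6, -1.2, 0.2]
opening: -0.002
```

arm_command --increments '[[[-0.05, 0, 0.2, 0], [-0.05, 0, 0.2, 0], [0, 0, 0, 0]]]'

```text
time: 22.15
eef_pos: [0.508, -0.2119, 0.0385]
tcp_rot: [-0.57, -0.418, 0.57, -0.418]
contact_force: [0.2, 1.7, 0.0]
opening: 0.002
```

```bash
python3 v.py c9
```

```text
s -0.0017 lat 0.0002 above-floor 0.0099 head -17.48 t 22.15 open 0.002 F [0.2 1.7 0. ]
```

View pics/c9.png

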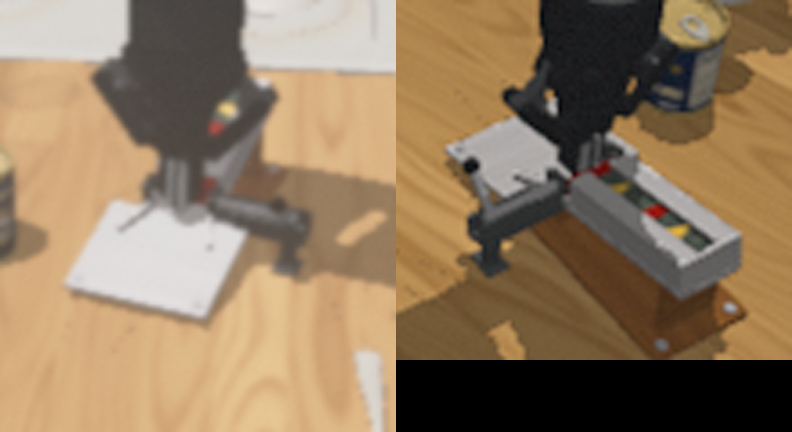

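Not home yet, as the force is still near zero. I'm continuing in small steps.

arm_command --increments '[[[-0.05, 0, 0.15, 0], [-0.03, 0, 0.15, 0], [0, 0, 0, 0]]]'

```text
time: 22.62
eef_pos: [0.5076, -0.2121, 0.0388]
tcp_rot: [0.572, 0.419, -0.569, 0.416]
contact_force: [3.8, 8.9, -1.3]
opening: -0.002
```

arm_command --increments '[[[-0.03, 0, 0.15, 0], [0, 0, 0, 0]]]'

```text
time: 22.88
eef_pos: [0.5075, -0.2122, 0.0389]
tcp_rot: [0.573, 0.42, -0.569, 0.416]
contact_force: [6.5, 12.9, -1.8]
opening: 0.0
```

arm_command --increments '[[[-0.03, 0, 0.15, 0], [0, 0, 0, 0]]]'

```text
time: 23.12
eef_pos: [0.5074, -0.2123, 0.039]
tcp_rot: [0.574, 0.42, -0.568, 0.415]
contact_force: [8.4, 16.8, -1.9]
opening: -0.001
```

```bash
python3 -c "
from h import *
print(rl())"
```

```text
s -0.0011 lat -0.0002 above-floor 0.0103 head -17.65 t 23.12 open -0.001 F [ 8.4 16.8 -1.9]
```

arm_command --increments '[[[0, 0, -1.5, 0], [-3, 0, -1.5, 0], [-5, 0, 0, 0], [-4, 0, 3, 0], [0, 0, 5, 0], [0, 0, 1.5, 0], [0, 0, 0, 0], [0, 0, 0, 0]]]'

```text
time: 24.12
eef_pos: [0.4869, -0.2786, 0.1594]
tcp_rot: [-0.57, -0.419, 0.57, -0.418]
contact_force: [-0.6, 0.3, 0.8]
opening: -0.002
```

```bash
python3 -c "
from h import *
s=sensors.get_state();np.save('st7.npy',s,allow_pickle=True);print(rl(s),s['eef_pos'])
im=optics.read_camera('wrist')
cv2.imwrite('pics/w7.png',im)
K=P('wrist',s)
for x in optics.place_of('wrist','bolt_knob')[:2]: print(x, onz(K,x['at'],.067))
"
```

```text
s 0.0683 lat 0.0001 above-floor 0.1159 head -17.44 t 24.12 open -0.002 F [-0.6  0.3  0.8] [ 0.48688973 -0.27858101  0.15941472]
{'at': [99.7, 200.1], 'conf': 0.76} [ 0.44273469 -0.17097477  0.067     ]
```

View pics/w7.png

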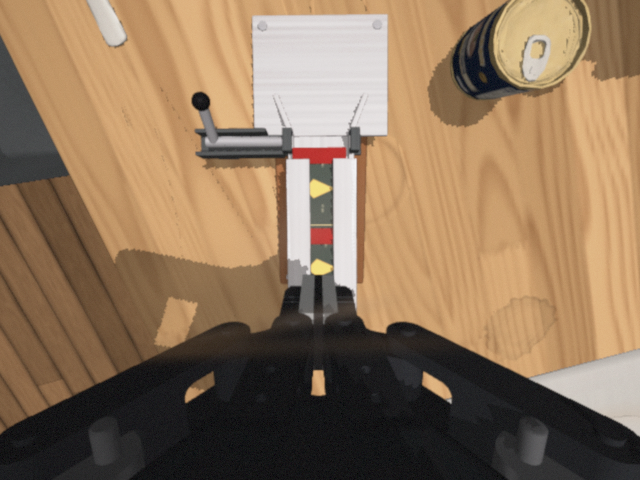

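```bash
python3 - <<'E'
from h import *
s=np.load('st7.npy',allow_pickle=True).item();K=P('wrist',s)
c,sn=np.cos(.21),np.sin(.21)
def rp(x,y,z,lat=.0015): return MO+U*(x*c-z*sn)/1e3+V*(y/1e3+lat)+np.array([0,0,(x*sn+z*c)/1e3])
for n,q in dict(backtop=(15,0,16),seam=(71,0,16),edge12=(12,0,16),trayL=(-86,-50,0),trayR=(-86,50,0),roofL=(22,-24,23),collarfront=(0,24,20),bolt=(8,-60,16)).items(): print(n,proj(K,rp(*q)).round(1))
im=cv2.imread('pics/w7.png')
cv2.imwrite('pics/w7c.png',cv2.resize(im[80:300,180:380],None,fx=2.7*1,fy=2.7,interpolation=cv2.INTER_CUBIC))
E
```

```text
backtop [151.3 320.3]
seam [230.5 320.1]
edge12 [147.  320.3]
trayL [ 16.  252.5]
trayR [ 15.9 388.5]
roofL [159.8 285.4]
collarfront [128.4 355. ]
bolt [141.2 235.3]
```

View pics/w7c.png

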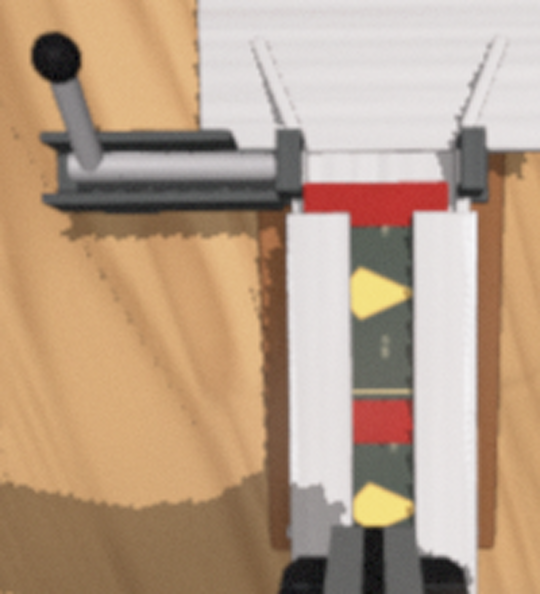

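arm_command --increments '[[[0, -2.7, -2.2, 0], [0.5, -2.7, -2.2, 0], [1, -2.7, -2.2, 0], [1.5, -2.5, -2.2, 0], [0, 0, 0, 0], [0, 0, 0, 0], [0, 0, 0, 0]]]'

```text
time: 25.1
eef_pos: [0.4135, -0.1648, 0.1312]
tcp_rot: [0.57, 0.418, -0.57, 0.419]
contact_force: [0.2, -0.8, 0.0]
opening: -0.005
```

```bash
python3 v.py c10; python3 -c "
from h import *
s=sensors.get_state();print(s['eef_pos'],s['qpos'].round(2))
im=optics.read_camera('wrist')
cv2.imwrite('pics/w8.png',im)"
```

```text
s -0.0181 lat -0.1041 above-floor 0.1060 head -17.48 t 25.10 open -0.005 F [ 0.2 -0.8  0. ]
[ 0.41309882 -0.16469981  0.13085494] [-0.61 -0.13  2.21 -0.    1.06 -0.3 ]
```

View pics/c10.png

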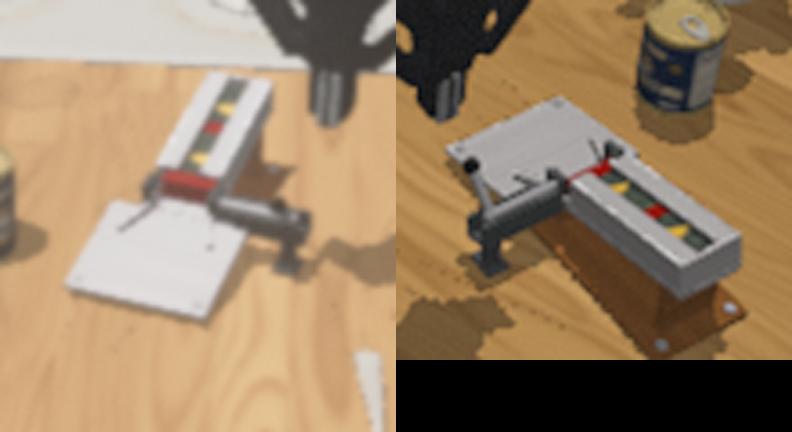

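View pics/w8.png

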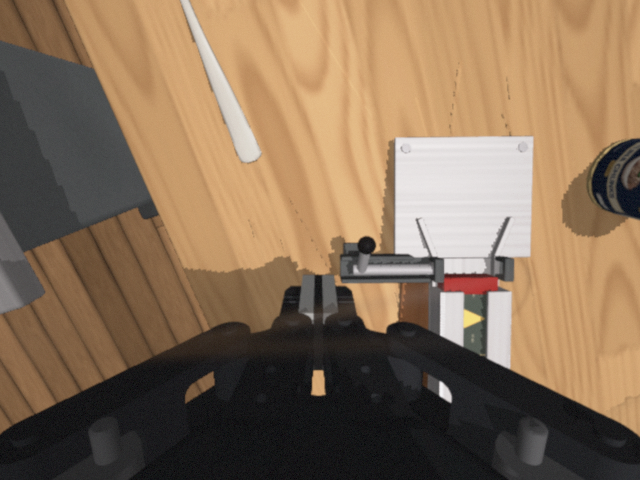

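```bash
python3 - <<'E'
from h import *
K=P('scene');im=optics.read_camera('scene')
c,sn=np.cos(.21),np.sin(.21)
def rp(x,y,z,lat=.0015): return MO+U*(x*c-z*sn)/1e3+V*(y/1e3+lat)+np.array([0,0,(x*sn+z*c)/1e3])
f=8
o=cv2.resize(im[270:330,375:450],None,fx=f,fy=f,interpolation=cv2.INTER_CUBIC)
for q,col in [((15,-10,16),(0,255,0)),((71,-6,16),(0,255,0)),((71,6,16),(0,255,0)),((127,-6,16),(255,0,255)),((127,6,16),(255,0,255)),((127,-8,23),(255,255,0)),((127,8,23),(255,255,0)),((22,8,23),(255,255,0)),((22,-8,23),(255,255,0))]:
    r,cc=proj(K,rp(*q)); cv2.circle(o,(int((cc-375+.5)*f),int((r-270+.5)*f)),3,col,-1)
cv2.imwrite('pics/c11.png',o)
E
```

```text
(no output)
```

View pics/c11.png

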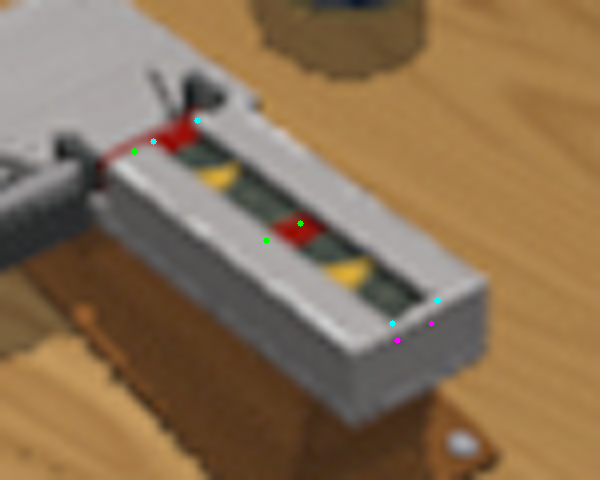

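arm_command --increments '[[[2.6, 0, 0, 0], [2.6, 0, -0.1, 0], [2.4, 0, -0.1, 0], [0, 0, 0, 0], [0, 0, 0, 0]]]'

```text
time: 25.92
eef_pos: [0.4136, -0.1625, 0.0551]
tcp_rot: [0.57, 0.418, -0.57, 0.419]
contact_force: [-0.4, -0.4, 0.5]
opening: 0.0
```

```bash
python3 v.py c12; python3 -c "
from h import *
s=sensors.get_state();print(s['eef_pos'],s['qpos'].round(2))
im=optics.read_camera('wrist')
cv2.imwrite('pics/w9.png',im)"
```

```text
s -0.0203 lat -0.1047 above-floor 0.0304 head -17.49 t 25.93 open 0.000 F [-0.4 -0.4  0.5]
[ 0.41388186 -0.16269172  0.05552604] [-0.6   0.01  2.25 -0.    0.88 -0.3 ]
```

View pics/c12.png

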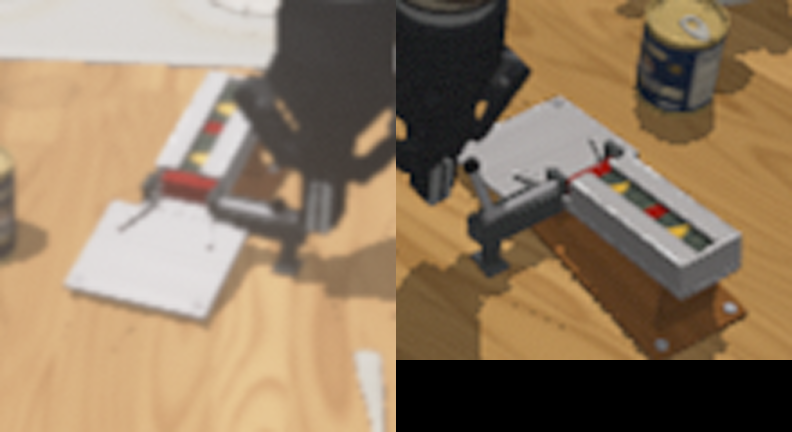

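View pics/w9.png

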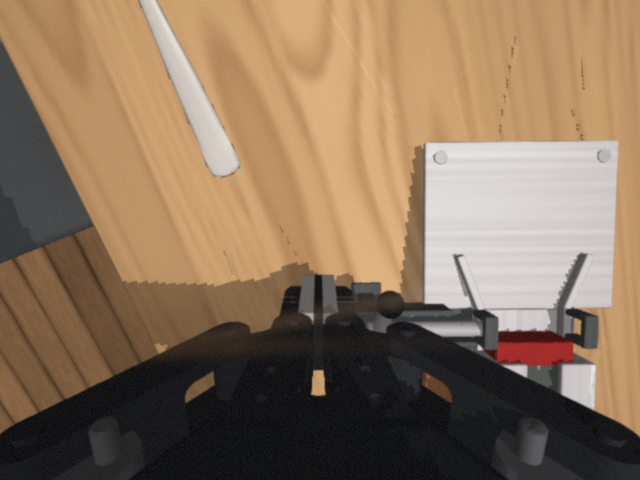

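arm_command --increments '[[[0, 0.6, 0, 0], [0, 0.6, 0, 0], [0, 0.6, 0, 0], [0, 0.6, 0, 0], [0, 0.6, 0, 0], [0, 0, 0, 0]]]'

```text
time: 26.82
eef_pos: [0.4421, -0.1712, 0.0542]
tcp_rot: [0.57, 0.418, -0.57, 0.419]
contact_force: [-0.7, -0.7, -0.1]
opening: 0.002
```

```bash
python3 v.py c13
```

```text
s -0.0206 lat -0.0748 above-floor 0.0296 head -17.46 t 26.82 open 0.002 F [-0.7 -0.7 -0.1]
```

View pics/c13.png

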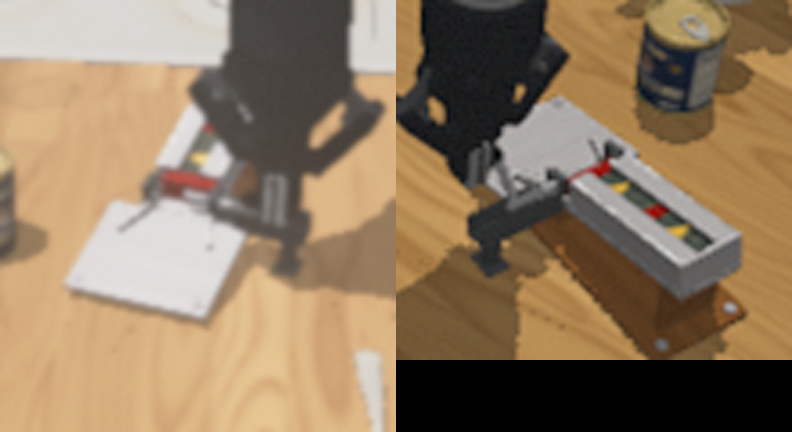

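Moving with the bolt. I'm continuing the push.

arm_command --increments '[[[0, 0.5, 0, 0], [0, 0.5, 0, 0], [0, 0.5, 0, 0], [0, 0, 0, 0]]]'

```text
time: 27.42
eef_pos: [0.4563, -0.1757, 0.0542]
tcp_rot: [0.57, 0.418, -0.57, 0.418]
contact_force: [-0.1, 0.6, 0.5]
opening: -0.0
```

```bash
python3 v.py c14; python3 -c "
from h import *
im=optics.read_camera('wrist')
cv2.imwrite('pics/w10.png',im)"
```

```text
s -0.0207 lat -0.0600 above-floor 0.0296 head -17.47 t 27.43 open -0.000 F [-0.1  0.6  0.5]
```

View pics/c14.png

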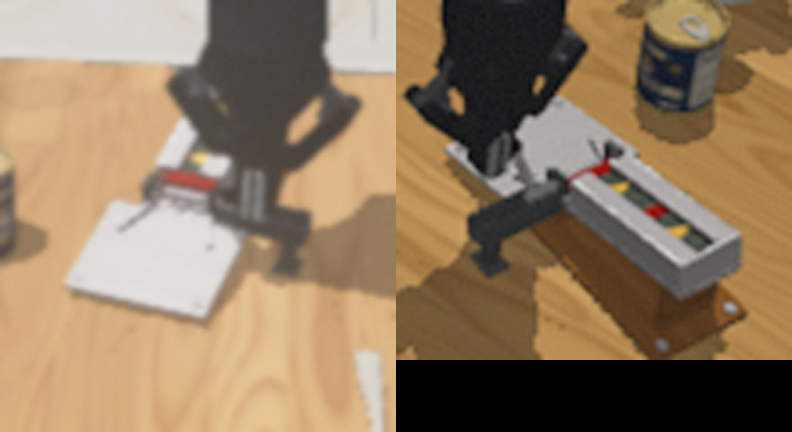

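View pics/w10.png

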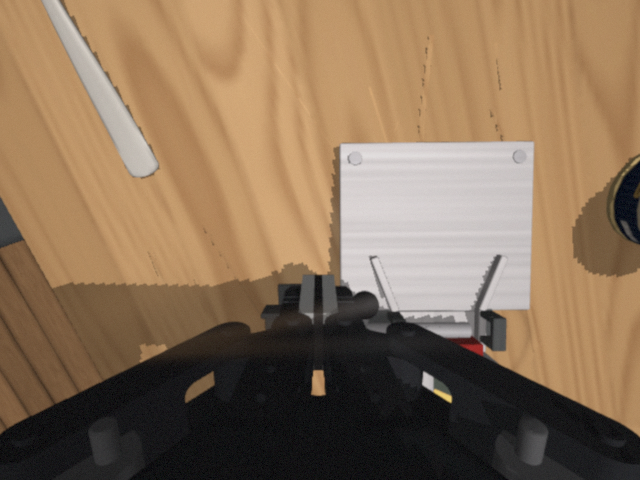

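arm_command --increments '[[[0, 0.4, 0, 0], [0, 0.4, 0, 0], [0, 0, 0, 0]]]'

```text
time: 27.95
eef_pos: [0.4639, -0.178, 0.0543]
tcp_rot: [0.57, 0.418, -0.57, 0.418]
contact_force: [-0.0, 0.9, 0.3]
opening: -0.003
```

arm_command --increments '[[[0, 0.15, 0, 0], [0, 0.1, 0, 0], [0, 0, 0, 0]]]'

```text
time: 28.32
eef_pos: [0.4657, -0.1785, 0.0541]
tcp_rot: [-0.57, -0.419, 0.57, -0.418]
contact_force: [-1.3, 0.2, 0.9]
opening: -0.001
```

arm_command --increments '[[[0, 0.15, 0, 0], [0, 0, 0, 0]]]'

```text
time: 28.58
eef_pos: [0.4662, -0.1782, 0.0536]
tcp_rot: [-0.57, -0.42, 0.571, -0.417]
contact_force: [-3.9, 4.1, 2.3]
opening: -0.001
```

```bash
python3 -c "
from h import *
print(rl())
im=optics.read_camera('wrist')
cv2.imwrite('pics/w11.png',im)"
```

```text
s -0.0212 lat -0.0498 above-floor 0.0292 head -17.47 t 28.57 open -0.001 F [-3.9  4.1  2.3]
```

View pics/w11.png

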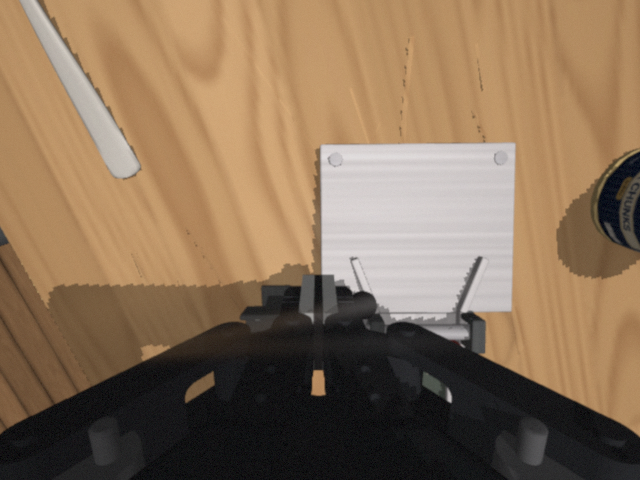

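arm_command --increments '[[[0, 0.15, 0, 0], [0, 0, 0, 0]]]'

```text
time: 28.88
eef_pos: [0.4666, -0.1779, 0.0531]
tcp_rot: [-0.569, -0.421, 0.571, -0.416]
contact_force: [-6.1, 4.1, 3.0]
opening: 0.0
```

```bash
python3 -c "
from h import *
print(rl())"
```

```text
s -0.0216 lat -0.0495 above-floor 0.0287 head -17.46 t 28.88 open 0.000 F [-6.1  4.1  3. ]
```

arm_command --increments '[[[0, -0.6, 0, 0], [0, -0.6, 0, 0], [-4, 0, 0, 0], [-4, 1.5, 2.5, 0], [-1, 1.5, 3, 0], [0, 0, 0, 0], [0, 0, 0, 0]]]'

```text
time: 29.75
eef_pos: [0.4689, -0.2369, 0.1436]
tcp_rot: [0.57, 0.418, -0.57, 0.418]
contact_force: [-0.5, -0.7, -0.8]
opening: 0.001
```

```bash
python3 -c "
from h import *
s=sensors.get_state();print(rl(s))
im=optics.read_camera('wrist');K=P('wrist',s)
cv2.imwrite('pics/w12.png',im)
for x in optics.place_of('wrist','bolt_knob')[:2]:
  p=onz(K,x['at'],.066);print(x,p,(p-MO)@U,(p-MO)@V)
"
```

```text
s 0.0340 lat -0.0295 above-floor 0.1073 head -17.50 t 29.75 open 0.001 F [-0.5 -0.7 -0.8]
{'at': [152.6, 313.4], 'conf': 0.82} [ 0.48353266 -0.18117317  0.066     ] -0.02358789254958495 -0.03235751734307314
```

View pics/w12.png

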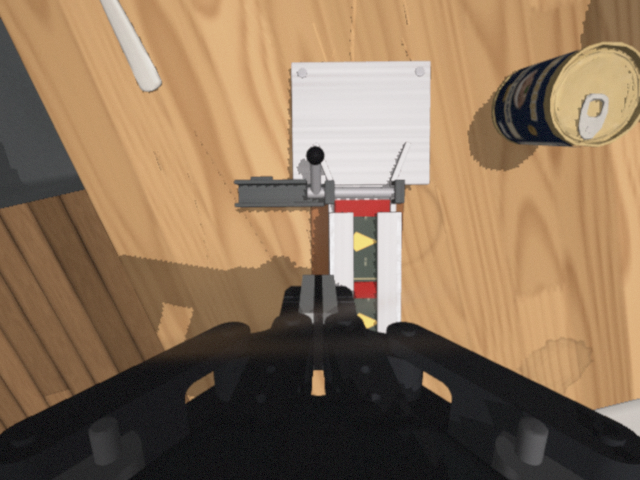

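arm_command --increments '[[[0, -0.1, -3.2, 0], [1.5, -0.15, -3.2, 0], [4.0, 0, 0, 0], [0, 0, 0, 0], [0.5, 0, 0, 0], [0.5, 0, 0, 0], [0.5, 0, 0, 0], [0, 0, 0, 0]]]'

```text
time: 30.85
eef_pos: [0.4861, -0.1757, 0.0741]
tcp_rot: [-0.57, -0.418, 0.57, -0.418]
contact_force: [0.5, 0.2, -0.0]
opening: 0.002
```

```bash
python3 v.py c15
```

```text
s -0.0296 lat -0.0316 above-floor 0.0514 head -17.50 t 30.85 open 0.002 F [ 0.5  0.2 -0. ]
```

View pics/c15.png

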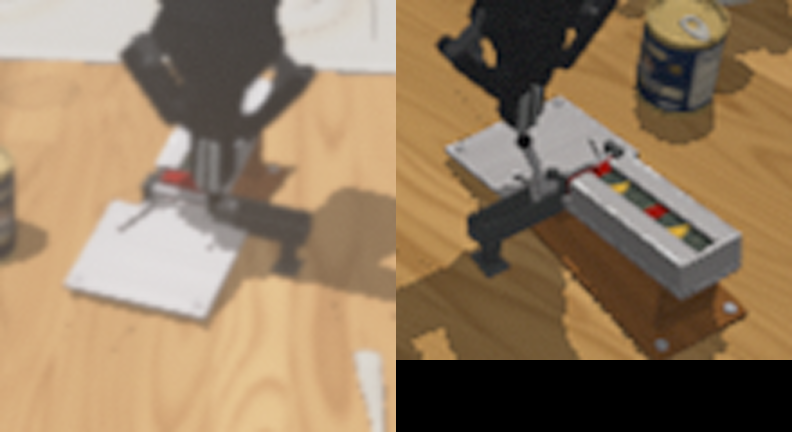

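The fingers are right above the knob, at about (525, 140) in the scene crop. Pressing down now.

arm_command --increments '[[[0.4, 0, 0, 0], [0.4, 0, 0, 0], [0.4, 0, 0, 0], [0, 0, 0, 0]]]'

```text
time: 31.45
eef_pos: [0.486, -0.1757, 0.0617]
tcp_rot: [-0.57, -0.418, 0.57, -0.418]
contact_force: [0.5, 0.2, 1.0]
opening: -0.006
```

arm_command --increments '[[[0.4, 0, 0, 0], [0.4, 0, 0, 0], [0.4, 0, 0, 0], [0, 0, 0, 0]]]'

```text
time: 31.95
eef_pos: [0.4857, -0.1756, 0.0495]
tcp_rot: [-0.57, -0.419, 0.57, -0.418]
contact_force: [0.2, -0.6, 0.5]
opening: 0.001
```

```bash
python3 v.py c16
```

```text
s -0.0296 lat -0.0320 above-floor 0.0268 head -17.46 t 31.95 open 0.001 F [ 0.2 -0.6  0.5]
```

View pics/c16.png

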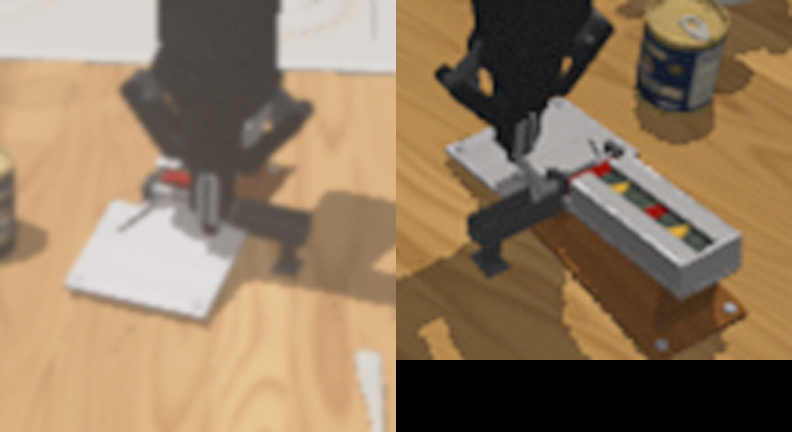

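arm_command --increments '[[[0.3, 0, 0, 0], [0.3, 0, 0, 0], [0, 0, 0, 0]]]'

```text
time: 32.42
eef_pos: [0.4861, -0.1756, 0.0439]
tcp_rot: [-0.57, -0.418, 0.57, -0.418]
contact_force: [-0.5, 0.0, -0.2]
opening: 0.001
```

arm_command --increments '[[[0.2, 0, 0, 0], [0.15, 0, 0, 0], [0, 0, 0, 0]]]'

```text
time: 32.8
eef_pos: [0.4862, -0.1757, 0.0408]
tcp_rot: [-0.57, -0.418, 0.57, -0.418]
contact_force: [-1.1, 0.3, 1.1]
opening: -0.001
```

arm_command --increments '[[[0.15, 0, 0, 0], [0, 0, 0, 0]]]'

```text
time: 33.05
eef_pos: [0.4864, -0.1758, 0.0403]
tcp_rot: [-0.57, -0.418, 0.57, -0.418]
contact_force: [-3.1, 0.6, 7.2]
opening: -0.002
```

arm_command --increments '[[[0.1, 0, 0, 0], [0, 0, 0, 0], [-3, 0, 0, 0], [-5, 0, 3, 0], [-2, 0, 4, 0], [0, 0, 0, 0], [0, 0, 0, 0]]]'

```text
time: 33.92
eef_pos: [0.4647, -0.2417, 0.1372]
tcp_rot: [-0.57, -0.419, 0.57, -0.417]
contact_force: [0.0, 0.1, -0.6]
opening: -0.002
```

```bash
python3 v.py c17; python3 -c "
from h import *
s=sensors.get_state()
im=optics.read_camera('wrist')
cv2.imwrite('pics/w13.png',im)
K=P('wrist',s)
c,sn=np.cos(.21),np.sin(.21)
def rp(x,y,z,lat=.0015): return MO+U*(x*c-z*sn)/1e3+V*(y/1e3+lat)+np.array([0,0,(x*sn+z*c)/1e3])
print('folded knob',proj(K,rp(-26,-33,12)),'up',proj(K,rp(-11,-33,40)))"
```

```text
s 0.0398 lat -0.0321 above-floor 0.0997 head -17.50 t 33.92 open -0.002 F [ 0.   0.1 -0.6]
folded knob [136.55915156 320.00238995] up [152.03811482 320.02368114]
```

View pics/w13.png

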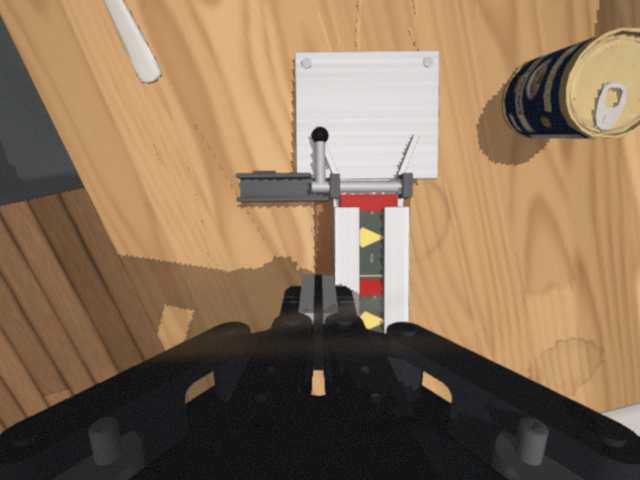

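View pics/c17.png

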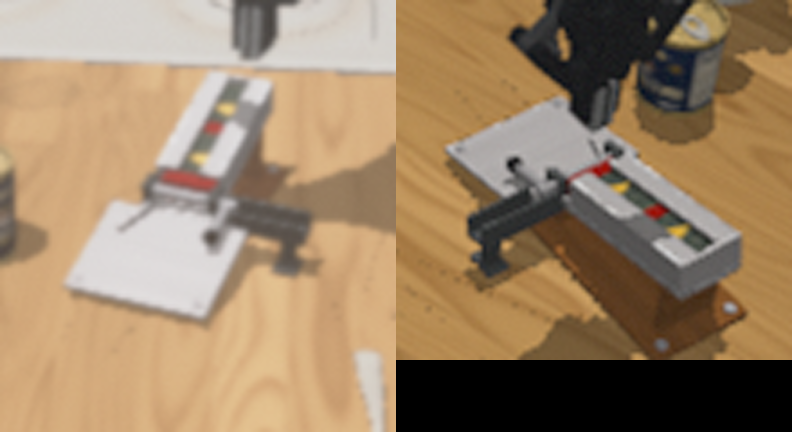

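```bash
python3 -c "
from h import *
cv2.imwrite('pics/s9.png',np.hstack([cv2.imread('pics/scene0.png')[120:360,180:470],optics.read_camera('scene')[120:360,180:470]]))"
```

```text
(no output)
```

View pics/s9.png

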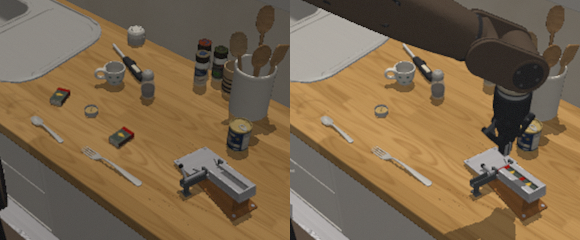

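Before and after side by side: the tea light, spoon, fork, salt shaker, cup and tin stand where they were. The gripper is clear of everything, so I'm handing in.

```bash
python3 -c "
from h import *
print(rl()); print(ctrl.sign_off())"
```

```text
s 0.0392 lat -0.0322 above-floor 0.0995 head -17.41 t 34.12 open -0.004 F [ 0.1 -0.4  0.2]
the job is handed in; nothing more can be done
None
```

Both matchboxes are in the rail, red ends towards the mouth. The bolt is right across behind them and its handle is folded down. I handed the job in at about 34 s; it gave no verdict.

**Loading:** I laid box B on the tray and pushed it in, then pushed box A in behind it until it came to a hard stop at about 19 N. I then slid the bolt across to its stop with the handle up, and pressed the handle down until it stopped.

**Last checks:**
- **Boxes:** In the camera pictures the boxes touch and fill the rail to its closed end.
- **Bolt and handle:** The rod sits in the far collar. The folded knob showed at pixel (135, 320), against a predicted (137, 320).
- **Bystanders:** Before and after pictures show the tea light, spoon, fork, salt shaker, cup and tin where they stood. The gripper was clear of everything.

**Small disagreements:** The rear box's back face measured 1 to 2 mm nearer the mouth than the nominal 15 mm. That is within the camera calibration error, and the bolt still went fully across. Just before folding, the knob looked about 4 mm further down the rail than the model put it.

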